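Slide the reading lens to the blue stop

TASK

Set the reading lens for the next sample: press down the yellow plate in the middle of the black lens carriage to free its brake and, keeping the plate down, push the carriage along its rail until it rests against the blue stop. Then let the plate spring up again and move clear. Never force the carriage along while its brake is on, use only the fingertips, and leave the bottles, the vial and the loose cap where they stand.

Things in the scene. Friction and masses are not known exactly. Their poses are not given: they have to be found in the camera images.
- rail: Fixed white base 170 x 460 x 12 mm with an aluminium rail (40 mm wide, 420 mm long, top 34 mm above the bench) along it and, beyond the rail, a grey strip of sample vials (48 mm high, from 71 to 105 mm off the rail's middle line). Origin on the bench under the middle of the rail's line; y axis along the rail, x axis across it towards the vials, z up. Its place and yaw (within about 20 degrees) vary
- carriage (a joint): The black lens carriage on the rail: its displacement along the rail's y axis in m, 0 at the rail's middle. Held by a friction brake (it takes about 20 to 25 N to drag it) unless the yellow plate is pressed; then it slides freely (about 2 N) and stays where it is left
- carriage_mid (a point): Middle of the carriage, 54 mm above the bench, axes as the rail's. The carriage is 100 mm long along the rail and 64 mm wide. At each end a black shoulder 15 mm thick stands across it, tops 70 mm above the bench; the 70 mm gap between the shoulders is open at both sides and holds the yellow plate. A small lens on an arm reaches 107 mm from the middle in rail +x, over the vials, 55 mm high
- plate_top (a point): Middle of the upper face of the yellow brake plate, 52 mm across by 66 mm along the rail, between the shoulders; 62 mm above the bench when up. It moves straight down and the carriage's shoulders stand 8 mm above it when it is up
- plate (a joint): How far the yellow plate is pressed down, in m: 0 up (brake on), 0.008 fully down. A spring pushes it up: about 5 to 6 N over its whole travel. The brake is free from about 0.002 on
- blue_stop: Blue stop block fixed across the rail, 20 mm along the rail, 56 mm wide, top 60 mm above the bench with a small steel screw on it. Origin on the bench under its middle, axes as the rail's. It may be at either end of the rail, 140 to 190 mm from the middle. The carriage's end touches it when the carriage's middle is 60 mm from the stop's middle, along the rail
- grey_stop: Grey stop block of the same size across the rail at the other end; not the one wanted
- brown_bottle: Loose brown glass bottle with black cap, 60 mm diameter, 130 mm high; origin at the middle of its underside
- white_bottle: Loose white plastic bottle with blue cap, 56 mm diameter, 110 mm high; origin at the middle of its underside
- blue_cap: Loose blue screw cap lying on the bench, 38 mm diameter, 18 mm high; origin at the middle of its underside
- small_vial: Loose clear vial with white cap, 24 mm diameter, 45 mm high; origin at the middle of its underside

How it is judged (in metres and radians):
On the way:
1. the yellow plate is pressed down, freeing the brake (value of joint plate above 0.002 m), for 0.1 s.
At the end, for the whole second after the job is handed in: The carriage rests against the blue stop (gap under 3 mm), still, with the yellow plate up (pressed less than 1.5 mm) (horizontal distance between carriage_mid and blue_stop below 0.063 m and value of joint plate below 0.0015 m and velocity of joint carriage between -0.005 and 0.005 m/s); the robot touches nothing.
It fails at once if the carriage is forced along (faster than 10 mm/s) while its plate is up and the brake on (value of joint plate below 0.001 m and (velocity of joint carriage above 0.01 m/s or velocity of joint carriage below -0.01 m/s)).
It fails at once if a bottle, the vial or the cap is lifted or moved more than 15 mm (distance of any of brown_bottle, white_bottle, blue_cap, small_vial from where it was at the start of the episode above 0.015 m).
It also fails if it takes over 35 s, if anything falls off the work surface, if the arm or the gripper's body presses on something with over 40 N, if the wrist force passes 120 N, or if a joint passes its speed limit or range.

ROBOT

A 7-joint arm with a two-finger parallel gripper is mounted at the origin on the work surface. World frame = base frame: x ahead of the robot, y to its left, z up, the work surface at z = 0. Lengths are in m, angles in degrees, forces in N, time in s.
With the tool pointing down it reaches from about 0.425 to 0.875 m from the base axis. Payload 4.7 kg.
Tool frame: the origin (TCP) lies on the front face of the gripper's body, between the roots of the fingers; the fingertips stand 70 mm ahead of it and the grasp point (between the pads) lies 51 mm ahead of it (bot.nose_length is the distance from the TCP to the fingertips, in m); z points along the fingers, x is the direction in which the jaws open and shut, and the axes are right-handed (so a half turn about z gives the same grasp; the last joint's range is limited). The gripper opens to 87 mm and grips with 3 to 60 N. Pads are 19 mm wide; open, the fingers measure 117 mm over their backs; the gripper's body (75 mm by 190 mm) begins 51 mm behind the grasp point.
Start: joints at [67.901, 18.392, -4.016, 83.108, 1.295, 78.541, -3.26], TCP at [0.253, -0.599, 0.292] pointing down, gripper open.
Joint ranges: [-163.93, 163.93], [-17.29, 119.83], [-79.2, 71.16], [3.27, 140.29], [-89.18, 269.18], [5.43, 117.66], [-154.24, 154.24]. Speed limits (degrees/s): [147.25, 147.25, 180, 180, 180, 180, 180].

INTERFACE

Orientations are given as [roll, pitch, yaw] about the fixed x, y, z axes, in that order (R = Rz(yaw) Ry(pitch) Rx(roll)).
In Python, from plant import bot gives the robot as it stands.
- The arm moves only by the shell command python3 -m handwheel 'ROWS' [FORCE]. ROWS is JSON, one flat list of numbers, 7 for each row, row after row: the turn, a rotation vector about the tool's x, y, z in degrees, then the shift along the tool's x, y, z in mm, then the opening, from 0 (shut) to 1 (fully open). In form: [rx, ry, rz, tx, ty, tz, grip, rx, ry, rz, tx, ty, tz, grip, ...]. A call has 1 to 20 rows; each row is the pose to reach, as a shift and turn from the pose commanded when the call began, along the tool's axes at that moment; what a row does not reach only later rows make up. A row lasts 1/8 s, in which the tool goes at most 62.5 mm and 10.7 degrees, less where a joint would pass 70% of its speed; a pose out of reach is approached as far as the arm can. A call with a gripper value outside its range is refused whole. The fingers move at their own pace and stop on an object; FORCE is the grip in N (left out, the last holds). Time passes only in rows, so rows that repeat a pose let the fingers close. It gives the time, the measured TCP pose, the force and the opening at its end, in the units of the state.
- bot.read_state(): the state, without advancing time (a new reading comes with each control period).
- bot.capture(name): name is "scene" or "top" or "wrist"; returns a dict with "pixels" (400x640x3 uint8, red, green, blue), "range_z" (400x640 float32, m along the optical axis (not along the pixel's ray), 0 where there is no reading), "intrinsics" (3x3 intrinsics, pixels), "xyz" and "rotation" of the camera in the world. Camera axes: x right, y down, z forward; pixel columns grow to the right and rows downward; lengths in m; the calibration is good to about 2 mm. A picture is of the moment at which its call begins.
- bot.sign_off(): hands the job in, once; it reports no verdict.
The state is a dict: "time": time; "joints": joint angles; "joint_velocities": joint speeds; "tau": joint torques, N m; "eef_pos": TCP position; "tcp_rot": TCP orientation; "ft_force": force on the tool from outside, world axes, zero at the start; "moment": the same for the moment, N m; "finger_gap": finger opening in m.
Only numpy, scipy, OpenCV 4.12 (cv2) and the standard library are available. Lean on these libraries where they do the work, as an engineer would, in place of code of your own. Each camera call takes 0.05 s, during which the arm holds its last target. There are 200 camera calls.

## Working session

There is one attempt and no reset: what is moved stays moved. The work goes in short steps, Python scripts to look and compute and a shell command to move; the robot and the scene stay as the last step left them, time stands still between calls to the robot, and variables do not carry over. Pictures are saved under pics/ and viewed, about 8 in all and at most 12, crops included, and the job is handed in when it is done.

```bash
mkdir -p pics; ls; python3 - <<'E'
from plant import bot
import cv2,pickle
s=bot.read_state();print({k:s[k] for k in('time','eef_pos','tcp_rot','ft_force','finger_gap')})
for n in('top','scene'):
    c=bot.capture(n);pickle.dump(c,open(n+'.pkl','wb'));cv2.imwrite(f'pics/{n}.png',c['pixels'][:,:,::-1]);print(n,c['xyz'],c['rotation'],c['intrinsics'])
E
```

```text
pics
{'time': 0.0, 'eef_pos': array([ 0.25280984, -0.5983719 ,  0.29115962]), 'tcp_rot': array([ 1.79993909e+02,  1.08438320e-01, -6.70907777e+01]), 'ft_force': array([-0.05928362, -0.5477972 , -0.92750331]), 'finger_gap': 0.08697637167828984}
top [ 0.41630161 -0.01567835  1.09311799] [-171.45779501    0.63753737  -88.59871178] [[408.59211188   0.         317.2664076 ]
 [  0.         408.59211188 197.97654115]
 [  0.           0.           1.        ]]
scene [ 1.21254442 -0.71408961  0.78770472] [-1.26572698e+02 -1.22966628e-01  4.24480027e+01] [[475.06114691   0.         325.50519944]
 [  0.         475.06114691 205.28576002]
 [  0.           0.           1.        ]]
```

View pics/top.png

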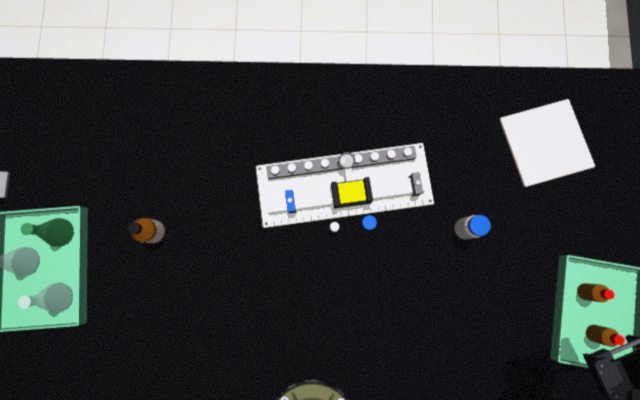

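View pics/scene.png

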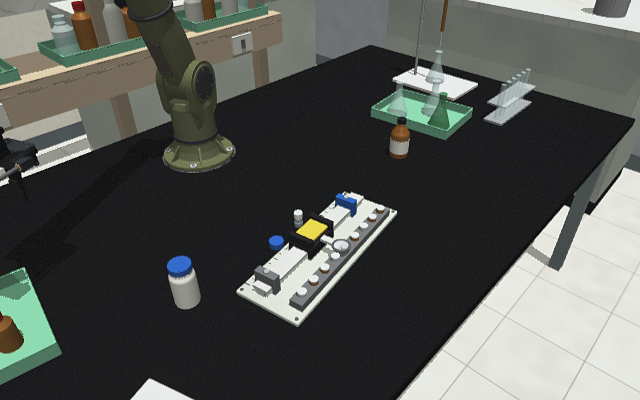

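The top view has the yellow plate near (351,192), the blue stop near (290,201) on the robot's left (+y) and the grey stop near (417,184). The cap is at (369,222) and the vial at (335,226). The scene view agrees: the vials are on the far side (+x), and the way to the blue stop is clear.

```bash
cat > h.py <<'E'
import numpy as np,cv2
from scipy.spatial.transform import Rotation as R
def ray(c,uv,z):
    K=c['intrinsics'];d=R.from_euler('xyz',c['rotation'],degrees=True).apply(np.linalg.solve(K,[*uv,1.]))
    p=np.array(c['xyz']);return p+d*(z-p[2])/d[2]
def blobs(c,lo,hi,roi,amin=8):
    hsv=cv2.cvtColor(c['pixels'],cv2.COLOR_RGB2HSV);m=cv2.inRange(hsv,lo,hi)
    k=np.zeros_like(m);x0,y0,x1,y1=roi;k[y0:y1,x0:x1]=m[y0:y1,x0:x1]
    return sorted([b for b in cv2.findContours(k,cv2.RETR_EXTERNAL,cv2.CHAIN_APPROX_NONE)[0] if cv2.contourArea(b)>amin],key=cv2.contourArea,reverse=True)
def rect(c,b,z):
    q=cv2.boxPoints(cv2.minAreaRect(b));w=np.array([ray(c,u,z)[:2] for u in q])
    e=w[1]-w[0],w[2]-w[1];L=max(e,key=np.linalg.norm)
    return w.mean(0).round(4),[round(float(np.linalg.norm(x)),4) for x in e],round(float(np.degrees(np.arctan2(L[1],L[0]))%180),1)
E
python3 - <<'E'
import pickle
from h import *
for n,ry,rb,rw in(('top',(320,160,390,220),(270,180,310,225),(240,130,450,240)),('scene',(280,210,340,260),(325,185,365,222),None)):
    c=pickle.load(open(n+'.pkl','rb'))
    b=blobs(c,(22,120,90),(36,255,255),ry)[0];print(n,'yellow',rect(c,b,.062))
    for b in blobs(c,(100,120,50),(125,255,255),rb):print('blue',rect(c,b,.060),cv2.boundingRect(b))
    if rw:
        b=max(blobs(c,(0,0,90),(180,90,255),rw),key=cv2.contourArea);print('base',rect(c,b,.012))
c=pickle.load(open('top.pkl','rb'))
K=c['intrinsics']
for u in((351,192),(290,195),(369,222),(335,226)):
    d=c['range_z'][u[1],u[0]];p=R.from_euler('xyz',c['rotation'],degrees=True).apply(np.linalg.solve(K,[*u,1])*d)+c['xyz'];print(u,p.round(4))
E
```

```text
top yellow (array([ 0.5896, -0.0871]), [0.069, 0.0542], 99.5)
blue (array([0.562 , 0.0694]), [0.0187, 0.058], 8.2) (286, 190, 9, 23)
base (array([ 0.6177, -0.0703]), [0.471, 0.1737], 99.3)
scene yellow (array([ 0.5926, -0.0835]), [0.0842, 0.0632], 102.0)
blue (array([0.583 , 0.0543]), [0.0683, 0.0836], 174.1) (335, 192, 22, 25)
(351, 192) [ 0.5882 -0.0862  0.0625]
(290, 195) [0.5767 0.0693 0.0635]
(369, 222) [ 0.5166 -0.1376  0.0177]
(335, 226) [ 0.5019 -0.0475  0.043 ]
```

```bash
cat >> h.py <<'E'
def delta(s,p,yaw):
    T=R.from_euler('xyz',s['tcp_rot'],degrees=True);G=R.from_euler('xyz',[180,0,yaw],degrees=True)
    return (T.inv()*G).as_rotvec(degrees=True).round(1),(T.inv().apply(np.array(p)-s['eef_pos'])*1000).round(1)
YAW=9.4;YD=np.array([-np.sin(np.radians(YAW)),np.cos(np.radians(YAW)),0])
E
python3 - <<'E'
from plant import bot
from h import *
print(delta(bot.read_state(),np.array([.589,-.0865,.21])+.008*YD,YAW-90))
E
```

```text
(array([ 0. ,  0.1, 13.5]), array([-348.3, -510.8,   81.8]))
```

```bash
python3 -m handwheel '[0,0,1,-29,-43,0,0, 0,0,2,-58,-85,0,0, 0,0,4,-87,-128,0,0, 0,0,5,-116,-170,0,0, 0,0,6,-145,-213,0,0, 0,0,7,-174,-255,0,0, 0,0,8,-203,-298,0,0, 0,0,9,-232,-340,0,0, 0,0,10,-261,-383,10,0, 0,0,11,-290,-426,30,0, 0,0,12,-319,-468,50,0, 0,0,13.5,-348,-511,70,0, 0,0,13.5,-348,-511,82,0, 0,0,13.5,-348,-511,82,0, 0,0,13.5,-348,-511,82,0]'
python3 - <<'E'
from plant import bot
from h import *
import pickle
s=bot.read_state();print({k:s[k].round(2) if k!='time' else s[k] for k in('time','eef_pos','tcp_rot','ft_force','joints')},s['finger_gap'])
print(delta(s,np.array([.589,-.0865,.132])+.008*YD,YAW-90))
c=bot.capture('wrist');pickle.dump(c,open('w.pkl','wb'));cv2.imwrite('pics/w1.png',c['pixels'][:,:,::-1])
b=blobs(c,(22,120,90),(36,255,255),(0,0,640,400))
for x in b[:2]:print(rect(c,x,.062),cv2.boundingRect(x))
for x in blobs(c,(100,120,50),(125,255,255),(0,0,640,400),100):print('blue',rect(c,x,.060),cv2.boundingRect(x))
E
```

```text
time: 1.98
eef_pos: [0.588, -0.0811, 0.2107]
tcp_rot: [-180.0, -0.1, -80.7]
ft_force: [-0.5, -0.1, -0.1]
finger_gap: 0.0001
{'time': 1.975, 'eef_pos': array([ 0.59, -0.08,  0.21]), 'tcp_rot': array([-1.800e+02, -6.000e-02, -8.073e+01]), 'ft_force': array([-0.45, -0.1 , -0.13]), 'joints': array([ 28.22,  16.61, -27.1 ,  96.67,   8.1 ,  68.64, -81.6 ])} 0.00010246887955146295
(array([-0. , -0.1, -0.1]), array([-2.6, -0.1, 78.7]))
(array([ 0.5932, -0.0866]), [0.0656, 0.0525], 99.3) (282, 165, 82, 62)
(array([ 0.527 , -0.0752]), [0.0033, 0.0263], 12.9) (296, 252, 5, 28)
blue (array([0.5721, 0.0599]), [0.0422, 0.0579], 12.0) (115, 157, 56, 71)
```

View pics/w1.png

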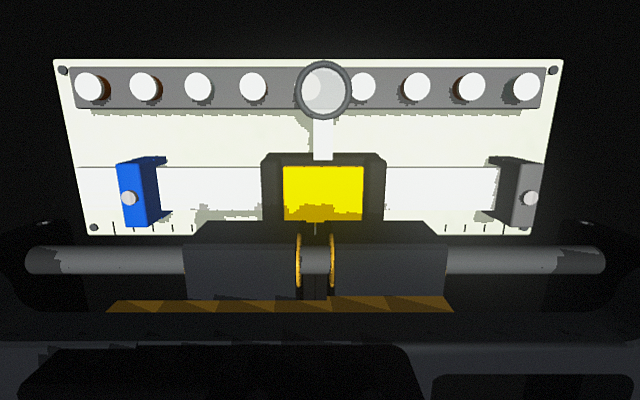

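The wrist view shows the whole plate at (282–364, 165–227), measuring 66 x 52 mm as it should. The closed fingers are in front of it and the blue stop is at (115–171, 157–228). The two views of the plate agree within 4 mm. Next I go down onto it.

```bash
python3 -m handwheel '[0,0,0,-2,-2,25,0, 0,0,0,-2,-2,50,0, 0,0,0,-2,-2,65,0, 0,0,0,-2,-2,72,0, 0,0,0,-2,-2,76,0, 0,0,0,-2,-2,79,0, 0,0,0,-2,-2,82,0, 0,0,0,-2,-2,84,0, 0,0,0,-2,-2,84,0, 0,0,0,-2,-2,84,0]'
python3 - <<'E'
from plant import bot
from h import *
import pickle
s=bot.read_state();print(s['time'],s['eef_pos'].round(4),s['ft_force'].round(2),(s['eef_pos']-[.591,-.087,0])@YD)
c=bot.capture('wrist');cv2.imwrite('pics/w2.png',c['pixels'][:,:,::-1])
E
```

```text
time: 3.28
eef_pos: [0.5903, -0.0772, 0.1267]
tcp_rot: [-179.9, -0.0, -80.6]
ft_force: [-0.4, -0.8, 4.7]
finger_gap: 0.0002
3.275 [ 0.5903 -0.0772  0.1267] [-0.43 -0.85  4.67] 0.009803318538772206
```

View pics/w2.png

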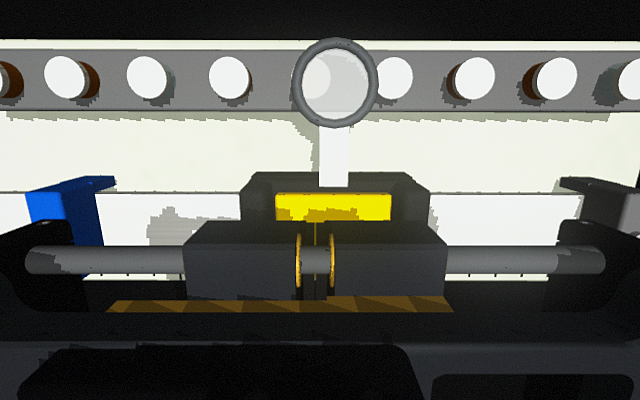

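The fingertips are on the plate and inside the shoulders (plate edge visible at 275–391, 193–222). The force is 4.7 N with the tips about 5 mm below the plate's raised height, so the brake should be free. Next I push towards the blue stop (tool −x).

```bash
python3 -m handwheel '[0,0,0,0,0,2,0, 0,0,0,-3,0,2,0, 0,0,0,-6,0,2,0, 0,0,0,-9,0,2,0, 0,0,0,-12,0,2,0, 0,0,0,-16,0,2,0, 0,0,0,-21,0,2,0, 0,0,0,-26,0,2,0, 0,0,0,-31,0,2,0, 0,0,0,-36,0,2,0, 0,0,0,-41,0,2,0, 0,0,0,-46,0,2,0, 0,0,0,-51,0,2,0, 0,0,0,-56,0,2,0, 0,0,0,-61,0,2,0, 0,0,0,-66,0,2,0, 0,0,0,-70,0,2,0, 0,0,0,-73,0,2,0, 0,0,0,-75,0,2,0, 0,0,0,-75,0,2,0]'
python3 - <<'E'
from plant import bot
from h import *
import pickle
s=bot.read_state();print(s['time'],s['eef_pos'].round(4),s['ft_force'].round(2),s['ft_force']@YD)
c=bot.capture('wrist');cv2.imwrite('pics/w3.png',c['pixels'][:,:,::-1])
c=bot.capture('top');b=blobs(c,(22,120,90),(36,255,255),(270,160,390,220),3)
for x in b[:3]:print(rect(c,x,.056))
E
```

```text
time: 5.82
eef_pos: [0.5781, -0.0028, 0.1247]
tcp_rot: [-179.9, -0.0, -80.6]
ft_force: [-0.1, -0.8, 4.7]
finger_gap: 0.0008
5.825 [ 0.5781 -0.0028  0.1247] [-0.06 -0.83  4.73] -0.8130166266211087
```

View pics/w3.png

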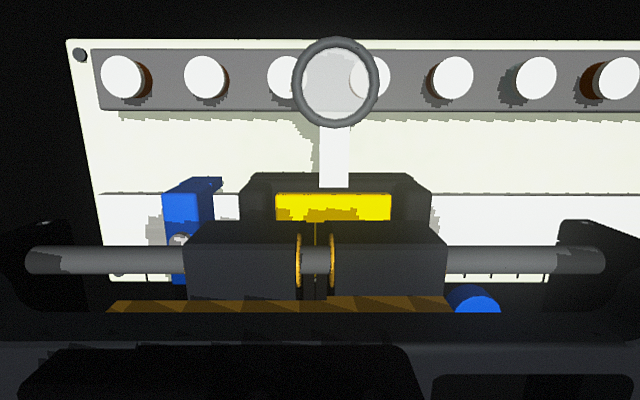

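The carriage has moved with the fingers, with the same view of the plate at (275–391, 193–222). The blue stop at (163–222, 178–240) is now only a short way from its left end. I carry on more slowly.

```bash
python3 -m handwheel '[0,0,0,-3,0,0,0, 0,0,0,-6,0,0,0, 0,0,0,-9,0,0,0, 0,0,0,-12,0,0,0, 0,0,0,-15,0,0,0, 0,0,0,-18,0,0,0, 0,0,0,-20,0,0,0, 0,0,0,-22,0,0,0, 0,0,0,-24,0,0,0, 0,0,0,-26,0,0,0, 0,0,0,-28,0,0,0, 0,0,0,-29,0,0,0, 0,0,0,-30,0,0,0, 0,0,0,-30,0,0,0]'
python3 - <<'E'
from plant import bot
from h import *
s=bot.read_state();print(s['time'],s['eef_pos'].round(4),s['ft_force'].round(2),s['ft_force']@YD)
c=bot.capture('wrist');cv2.imwrite('pics/w4.png',c['pixels'][:,:,::-1])
E
```

```text
time: 7.68
eef_pos: [0.5733, 0.0255, 0.1246]
tcp_rot: [-179.9, -0.1, -80.6]
ft_force: [0.4, -3.7, 5.0]
finger_gap: 0.0005
7.675 [0.5733 0.0255 0.1246] [ 0.39 -3.73  4.97] -3.746534560106282
```

View pics/w4.png

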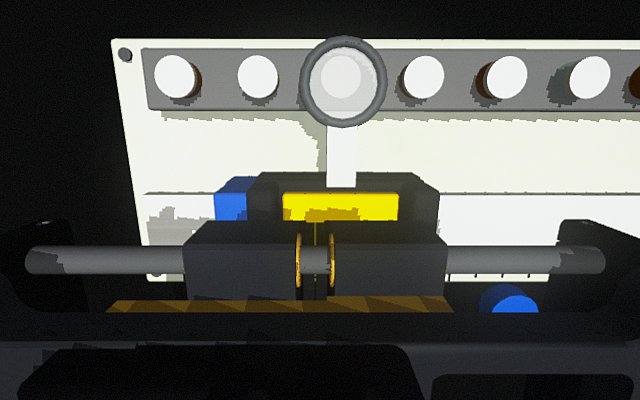

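The plate edge has shifted about 8 px relative to the fingers and the force along the rail is now −3.7 N, so the carriage is against the blue stop (215–260, 178–222) and the fingers are slipping on the plate. Now I lift straight up.

```bash
python3 -m handwheel '[0,0,0,0,0,-2,0, 0,0,0,0,0,-4,0, 0,0,0,0,0,-7,0, 0,0,0,0,0,-10,0, 0,0,0,0,0,-16,0, 0,0,0,0,0,-30,0, 0,0,0,0,0,-60,0, 0,0,0,0,0,-100,0, 0,0,0,0,40,-130,0, 0,0,0,0,80,-140,0, 0,0,0,0,110,-140,0, 0,0,0,0,110,-140,0, 0,0,0,0,110,-140,0]'
python3 - <<'E'
from plant import bot
from h import *
import pickle
s=bot.read_state();print(s['time'],s['eef_pos'].round(4),s['ft_force'].round(2))
c=bot.capture('wrist');cv2.imwrite('pics/w5.png',c['pixels'][:,:,::-1]);pickle.dump(c,open('w5.pkl','wb'))
K=c['intrinsics'];T=R.from_euler('xyz',c['rotation'],degrees=True)
for lo,hi,z,n in(((22,120,90),(36,255,255),.062,'y'),((100,120,50),(125,255,255),.06,'b')):
    for b in blobs(c,lo,hi,(0,0,640,400),60):
        m=np.zeros(c['range_z'].shape,np.uint8);cv2.drawContours(m,[b],-1,1,-1)
        v,u=np.nonzero((m>0)&(c['range_z']>0));d=c['range_z'][v,u]
        P=T.apply((np.linalg.inv(K)@np.array([u,v,np.ones_like(u)])).T*d[:,None])+c['xyz']
        Z=P[:,2];top=P[(abs(Z-z)<.006)]
        print(n,rect(c,b,z),cv2.boundingRect(b),'zmed',np.median(Z).round(4),len(top),'along rail',np.percentile(top@YD,[2,50,98]).round(4) if len(top) else '')
E
```

```text
time: 9.35
eef_pos: [0.4647, 0.0089, 0.2648]
tcp_rot: [-179.9, -0.0, -80.6]
ft_force: [-0.1, -0.6, 0.3]
finger_gap: 0.0006
9.35 [0.4647 0.0089 0.2648] [-0.07 -0.56  0.32]
y (array([0.5773, 0.0115]), [0.0653, 0.0521], 99.4) (296, 37, 74, 62) zmed 0.0644 4391 along rail [-0.1135 -0.0822 -0.0508]
b (array([0.5667, 0.0711]), [0.0185, 0.0562], 9.7) (256, 36, 22, 66) zmed 0.0612 1252 along rail [-0.031  -0.0225 -0.0136]
b (array([ 0.522 , -0.1159]), [0.0326, 0.0367], 74.5) (430, 134, 39, 35) zmed 0.0187 0 along rail
```

View pics/w5.png

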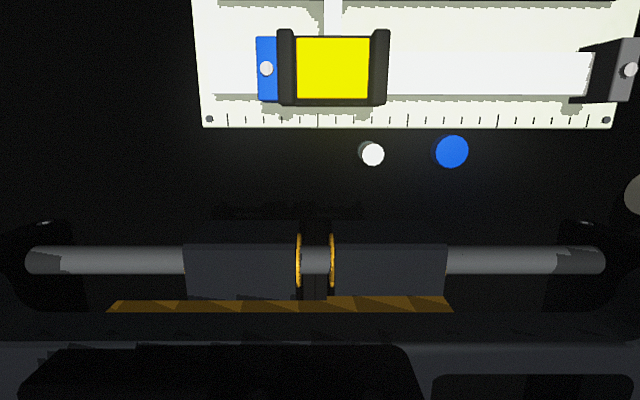

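The carriage sits flush against the blue stop (256–278 px), with the plate up. The cap's figure was cast onto the wrong height, so I check the cap, vial and bottles against the first picture before handing in.

```bash
python3 - <<'E'
from plant import bot
from h import *
import pickle
a=pickle.load(open('top.pkl','rb'));c=bot.capture('top')
for n,x0,y0,x1,y1 in(('brown',120,205,175,255),('white',445,205,500,250),('cap',358,212,382,234),('vial',327,219,342,235)):
    A,B=[x['pixels'][y0:y1,x0:x1].astype(int) for x in(a,c)]
    print(n,'mean',A.mean().round(1),B.mean().round(1),'absdiff',abs(A-B).mean().round(2))
    for x in(a,c):
        for lo,hi in (((100,120,50),(125,255,255)),((0,0,120),(180,60,255)),((5,100,40),(18,255,255))):
            b=blobs(x,lo,hi,(x0,y0,x1,y1),15)
            if b: print('  ',np.round(cv2.minEnclosingCircle(b[0])[0],1))
E
```

```text
brown mean 31.4 31.6 absdiff 4.26
   [142.9 229.6]
   [142.9 229.6]
white mean 44.8 44.9 absdiff 3.9
   [479.6 225. ]
   [473.5 225.5]
   [479.6 225. ]
   [473.5 225.5]
cap mean 69.2 70.6 absdiff 4.32
   [369.1 222. ]
   [369. 222.]
vial mean 87.6 98.3 absdiff 75.76
   [334.  226.5]
```

The vial is hidden by the arm in the top view, so I measure it in the last wrist picture.

```bash
python3 - <<'E'
from plant import bot
from h import *
import pickle
a=pickle.load(open('top.pkl','rb'));c=pickle.load(open('w5.pkl','rb'))
print(ray(a,(334,226.5),.045)[:2].round(4),ray(c,(372,154),.045)[:2].round(4))
print('cap',ray(a,(369.1,222),.018)[:2].round(4),ray(c,(452,152),.018)[:2].round(4))
bot.sign_off();print(bot.read_state()['time'])
E
```

```text
[ 0.5004 -0.0449] [ 0.5048 -0.0443]
cap [ 0.5166 -0.1378] [ 0.5194 -0.1382]
the job is handed in; nothing more can be done
the job is handed in; nothing more can be done
```

The carriage is resting against the blue stop with the yellow plate up, and I handed the job in at about 9.5 s of the 35 s allowed. I pressed the plate with the closed fingertips, about 5 to 7 mm at roughly 4.7 N. Keeping it down, I slid the carriage about 100 mm until it met the stop, which showed as −3.7 N along the rail. Then I lifted straight up and backed away.

**Last checks:**
- **Carriage:** its middle measured 60.5 mm from the blue stop's middle; contact is at 60 mm and the limit is 63 mm.
- **Plate:** its top measured 64 mm high against 62 mm when up, which is within the camera calibration (about 2 mm).
- **Robot:** clear of everything, with the force reading near zero.
- **Bottles and cap:** unmoved in the top view to within 0.1 pixel.
- **Vial:** the arm hid it from the top camera, so I measured it with the wrist camera instead. It came out 4 mm from its first position. The cap, which did not move, also differed by 3 mm between those two cameras, so this looks like calibration rather than movement.

I did not measure the carriage or plate speeds directly, and the hand-in gave no verdict.

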